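Register a busbar blank in the drill jig

ROBOT

A 6-joint arm with a two-finger parallel gripper is mounted at the origin on the work surface. World frame = base frame: x ahead of the robot, y to its left, z up, the work surface at z = 0. Lengths are in mm, angles in degrees, forces in N, time in s.
With the tool pointing down it reaches from about 300 to 875 mm from the base axis. Payload 6.4 kg.
Tool frame: the origin (TCP) lies midway between the tips of the shut fingers; the grasp point (between the pads) lies 19 mm behind it; z points along the fingers, y is the line along which they close (so a half turn about z gives the same grasp; the last joint's range is limited). The gripper opens to 88 mm and grips with 3 to 60 N. Pads are 18 mm wide; open, the fingers measure 123 mm over their backs; the gripper's body (75 mm by 187 mm) begins 45 mm behind the grasp point.
Start: joints at [-82.981, 10.359, 92.074, -0, 77.567, -11.82], TCP at [185.688, -544.207, 238.714] pointing down, gripper open.
Joint ranges: [-171.53, 171.53], [-51.25, 118.39], [17.06, 147.69], [-65.23, 245.23], [0, 150.52], [-178.68, 178.68]. Speed limits (degrees/s): [147.25, 147.25, 172.46, 180, 180, 180].

INTERFACE

Orientations are given as [roll, pitch, yaw] about the fixed x, y, z axes, in that order (R = Rz(yaw) Ry(pitch) Rx(roll)).
In Python, from rig import env gives the robot as it stands. The module is installed in compiled form; this text tells all that it offers.
- The arm moves only by the shell command python3 -m creep 'ROWS' [FORCE]. ROWS is JSON, a list of rows, each an object with "offset": the shift along the tool's x, y, z as a fraction of full scale, a list of three; "twist": the turn, a rotation vector about the tool's x, y, z as a fraction of full scale, a list of three; "claw": the closure, from -1 (fully open) to 1 (shut). In form: [{"offset": [dx, dy, dz], "twist": [ax, ay, az], "claw": claw}, ...]. A call has exactly 10 rows; each row shifts and turns the commanded pose from where the row before left it, along the tool's axes as they then stand; what a row does not reach is not made up. Full scale, the value 1, is 0.1 m for a shift and 180 degrees for a turn. A row lasts 1/10 s, in which the tool goes at most 50 mm and 8.59 degrees, less where a joint would pass 70% of its speed; a pose out of reach is approached as far as the arm can. A call with a number of a shift or a turn outside -1 to 1 is refused whole. A call with a gripper value outside its range is refused whole. The fingers move at their own pace and stop on an object; FORCE is the grip in N (left out, the last holds). Time passes only in rows, so rows that do not move let the fingers close, or fill a call up. It gives the time, the measured TCP pose, the force, the opening and the grip force at its end, in the units of the state.
- env.get_obs(): the state, without advancing time (a new reading comes with each control period).
- env.read_camera(name): name is "scene" or "top"; returns a dict with "frame" (400x640x3 uint8, blue, green, red), "K" (3x3 intrinsics, pixels), "R" (3x3) and "t" (3): a world point X has camera coordinates R X + t. Camera axes: x right, y down, z forward; pixel columns grow to the right and rows downward; lengths in mm; the calibration is good to about 2 mm. A picture is of the moment at which its call begins. There is no depth.
- env.job_done(): hands the job in; it is judged then, once.
Trained networks look in a picture, given as the dict that the camera call returned (one of the last four; its "shot" number tells which), for a name from the list of things; names that differ only in an ending like _2 or _b are one class to them, and where a whole thing is asked for, a point or a joint stands for the part that bears it (a point fixed in the world has none). Each returns a list of dicts, best first, with "confidence" (0 to 1); they miss things now and then, are a little off and sometimes report something else, mostly with a low value. They report only what shows in the picture. A call takes as long as a camera call. They do not tell look-alikes from the thing itself.
- env.recognise(label, picture): "point" ([column, row] in pixels, amid what is visible of it).
The state is a dict: "t": time; "joints": joint angles; "qd": joint speeds; "joint_torque": joint torques, N m; "tcp_pos": TCP position; "tool_rot": TCP orientation; "contact_force": force on the tool from outside, world axes, zero at the start; "moment": the same for the moment, N m; "gripper_width": finger opening in mm; "grasp_force": force on a finger pad.
Only numpy, scipy, OpenCV 4.12 (cv2) and the standard library are available. Lean on these libraries where they do the work, as an engineer would, in place of code of your own. Each camera call takes 0.05 s, during which the arm holds its last target. There are 200 camera calls.

TASK

The copper busbar stands on edge in the blue rack: take it out, lay it flat on the bench with its blue film side up and let go, then take it again and load it into the drill jig. Leave it lying film side up on the jig plate under the two bush arms, pushed fully home: long edge flush against the green fence along its whole length, red end touching the yellow end stop. Leave the aluminium bar, glue bottle, green pot and relay where they stand.

Things in the scene. Friction and masses are not known exactly. Their poses are not given: they have to be found in the camera images.
- busbar: Copper bar 150 x 36 x 10 mm, about 0.5 kg, origin at its centre. x axis: the 10 mm thickness, blue film on the +x face; y: the 150 mm length, the last 22 mm at the +y end painted red all round; z: the 36 mm width. At the start it stands on edge (z up) in a rack slot, underside 6 mm above the bench.
- film_face (a point): Centre of the busbar's blue film face (busbar frame x = +5 mm).
- red_end (a point): Centre of the busbar's red end face (busbar frame y = +75 mm).
- bare_end (a point): Centre of the busbar's other end face (busbar frame y = -75 mm).
- rack: Blue rack fixed to the bench at any yaw; origin centre of underside. Base 110 (x) x 120 (y) x 6 mm; two slots along y at x = -30 and +30 mm, 13 mm wide, between ribs 8 mm thick that span y = 37 to 59 mm on either side, tops 18 mm above the bench; only the base between them. Busbar in one slot, aluminium bar in the other.
- plain_bar: Bystander: plain aluminium bar, 150 x 36 x 10 mm, standing on edge in the other slot; same frame as the busbar (y length, z width up).
- jig: Drill jig fixed to the bench: aluminium plate 74 (x) x 200 (y) x 12 mm, origin centre of underside. Fence on +x side, end stop at +y end; open to -x and -y. Two dark bush arms 18 mm wide at y = +75 and -20 mm reach from the fence to x = -7 mm, undersides 16 mm above the plate, tops 38 (bushes 44) mm above the bench. Loaded busbar: centre at (3, 15, 17) mm, its y along jig y, film up.
- fence (a point): Point on the green fence's working face (faces jig -x) beside the middle of the loaded busbar: jig frame (21, 15, 17) mm. The fence runs the plate's full 200 mm, is 16 mm thick and 16 mm high above the plate.
- end_stop (a point): Point on the yellow end stop's working face (faces jig -y) where the middle of the red end goes: jig frame (3, 90, 17) mm. The stop spans x = -19 to +21 mm, is 10 mm thick and 14 mm high above the plate.
- glue: Bystander: white glue bottle with orange cap, 44 mm diameter, 120 mm tall, origin at the centre of its underside.
- pot: Bystander: open green plastic pot, 64 mm diameter at the rim, 75 mm tall, origin at the centre of its underside.
- relay: Bystander: grey relay block with a black top, 36 (x) x 50 (y) x 57 mm, origin at the centre of its underside.
There are look-alikes about, which are no part of the job. Leave any purple look-alike of the busbar alone.

How it is judged (in metres and radians):
On the way:
1. the busbar lies flat on the bench, film side up, let go (height (world z) of film_face between 0.0075 and 0.0125 m and height (world z) of busbar below 0.0075 m and contact force between the fingers and busbar below 0.2 N and linear speed of busbar below 0.02 m/s), for 0.2 s.
At the end, for the whole second after the job is handed in: The busbar lies at rest flat on the jig plate, film up, its long edge within 2 mm of the fence at both ends and its red end within 2 mm of the end stop (y of red_end in the frame of jig between 0.088 and 0.092 m and x of red_end in the frame of jig between 0.001 and 0.005 m and x of bare_end in the frame of jig between 0.001 and 0.005 m and z of film_face in the frame of jig between 0.0205 and 0.0235 m and linear speed of busbar below 0.01 m/s and angular speed of busbar below 0.1 rad/s); the robot touches nothing.
It fails at once if the aluminium bar is moved more than 20 mm or tipped over (distance of plain_bar from where it was at the start of the episode above 0.02 m or angle between plain_bar's own z axis and vertical above 0.4 rad).
It fails at once if the glue bottle is moved more than 20 mm or tipped over (distance of glue from where it was at the start of the episode above 0.02 m or angle between glue's own z axis and vertical above 0.4 rad).
It fails at once if the green pot is moved more than 20 mm or tipped over (distance of pot from where it was at the start of the episode above 0.02 m or angle between pot's own z axis and vertical above 0.4 rad).
It fails at once if the relay is moved more than 20 mm or tipped over (distance of relay from where it was at the start of the episode above 0.02 m or angle between relay's own z axis and vertical above 0.4 rad).
It also fails if it takes over 72 s, if anything falls off the work surface, if the arm or the gripper's body presses on something with over 40 N, if the wrist force passes 120 N, or if a joint passes its speed limit or range.

## Working session

There is one attempt and no reset: what is moved stays moved. The work goes in short steps, Python scripts to look and compute and a shell command to move; the robot and the scene stay as the last step left them, time stands still between calls to the robot, and variables do not carry over. Pictures are saved under pics/ and viewed, at most 10 in all, crops included, and the job is handed in when it is done.

```bash
mkdir -p pics; cat > h.py <<'E'
import numpy as np, cv2
from rig import env
from scipy.spatial.transform import Rotation as Ro
def ray(p,uv):
    R=np.array(p["R"]);t=np.array(p["t"]);c=-R.T@t
    d=R.T@np.linalg.inv(np.array(p["K"]))@np.array([uv[0],uv[1],1.]);return c,d
def atz(p,uv,z):
    c,d=ray(p,uv);return c+d*(z-c[2])/d[2]
def proj(p,X):
    q=np.array(p["K"])@(np.array(p["R"])@np.array(X,float)+np.array(p["t"]));return q[:2]/q[2]
E
python3 - <<'E'
from h import *
o=env.get_obs();print({k:np.round(v,2).tolist() for k,v in o.items()})
for n in("top","scene"):
    p=env.read_camera(n);cv2.imwrite(f"pics/{n}0.png",p["frame"])
    print(n,np.round(-np.array(p["R"]).T@np.array(p["t"])),np.round(p["K"],1).tolist())
    for l in["busbar","rack","plain_bar","jig","glue","pot","relay"]:
        print(l,[(np.round(d["point"]).tolist(),round(d["confidence"],2)) for d in env.recognise(l,p)][:4])
E
```

```text
{'t': 0.0, 'joints': [-82.98, 10.4, 92.13, -0.0, 77.57, -11.82], 'qd': [-0.02, 0.04, 0.0, 0.04, -0.04, 0.02], 'joint_torque': [-0.0, -43.39, -34.18, 0.07, 0.04, -0.0], 'tcp_pos': [185.61, -543.65, 237.81], 'tool_rot': [-179.9, -0.02, 18.84], 'contact_force': [0.94, 0.05, -0.3], 'moment': [0.0, -0.01, -0.02], 'grasp_force': 0.0, 'gripper_width': 88.44}
top [ 450.    9. 1186.] [[475.4, 0.0, 319.4], [0.0, 475.4, 188.8], [0.0, 0.0, 1.0]]
busbar [([444.0, 256.0], 0.82), ([426.0, 172.0], 0.76)]
rack [([434.0, 172.0], 0.94)]
plain_bar [([428.0, 176.0], 0.69), ([449.0, 173.0], 0.68), ([355.0, 128.0], 0.56)]
jig [([215.0, 158.0], 0.82)]
glue [([355.0, 130.0], 0.55)]
pot [([352.0, 216.0], 0.86), ([216.0, 158.0], 0.38)]
relay [([305.0, 115.0], 0.88)]
scene [1420.  228.  728.] [[440.0, 0.0, 321.5], [0.0, 440.0, 194.5], [0.0, 0.0, 1.0]]
busbar [([218.0, 201.0], 0.82), ([233.0, 163.0], 0.76)]
rack [([210.0, 208.0], 0.84)]
plain_bar [([199.0, 202.0], 0.67)]
jig [([410.0, 242.0], 0.83)]
glue [([268.0, 227.0], 0.69)]
pot [([298.0, 183.0], 0.84)]
relay [([414.0, 245.0], 0.58)]
```

View pics/top0.png

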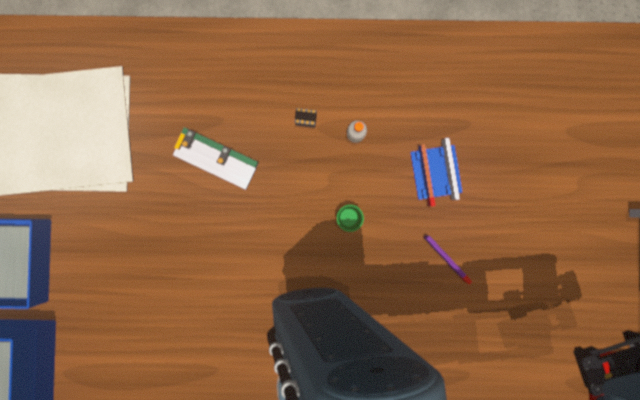

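View pics/scene0.png

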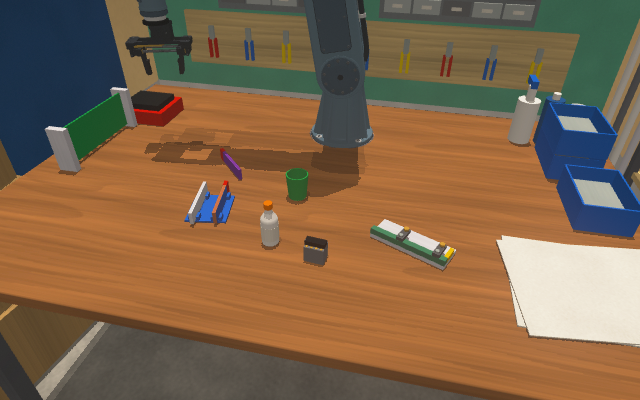

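The candidates for the busbar are the copper bar in the blue rack, top (427,172) with its red end at (432,203), and the purple bar lying at (447,258). The copper bar fits: it is copper-coloured and stands in the rack. The purple one is the look-alike. The white bar at (452,168) is the aluminium one. The jig is at (215,158), with the fence on its upper side and the yellow stop at its left end. I'll confirm with an enlarged crop.

```bash
python3 - <<'E'
from h import *
a=cv2.imread("pics/top0.png");b=cv2.imread("pics/scene0.png")
r=lambda i,x,y,w,h,W,H:cv2.resize(i[y:y+h,x:x+w],(W,H),interpolation=cv2.INTER_CUBIC)
c=np.vstack([np.hstack([r(a,395,125,80,90,267,300),r(b,175,170,80,60,533,300)[:, :533]]),np.hstack([r(a,165,115,105,80,400,300),r(b,360,210,105,80,400,300)])])
cv2.imwrite("pics/crop0.png",c)
p=env.read_camera("top");f=p["frame"];hs=cv2.cvtColor(f,cv2.COLOR_BGR2HSV).astype(int)
H,S,V=hs[...,0],hs[...,1],hs[...,2]
yy,xx=np.mgrid[:400,:640]
def box(m,x,y,w,h): return m&(xx>=x)&(xx<x+w)&(yy>=y)&(yy<y+h)
def rect(n,m,z):
    m=m.astype(np.uint8);k,l,st,_=cv2.connectedComponentsWithStats(m);i=1+np.argmax(st[1:,4]);m=l==i
    pts=np.argwhere(m)[:,::-1]
    q=np.array([atz(p,u,z)[:2] for u in pts],np.float32)
    (c,s,an)=cv2.minAreaRect(q);print(n,m.sum(),np.round(c,1),np.round(s,1),round(an,2))
rect("blue",box((H>100)&(H<125)&(S>130),400,130,75,85),6)
rect("red",box(((H<6)|(H>172))&(S>170),415,185,30,30),42)
rect("white jig",box((S<60)&(V>150),165,120,100,75),12)
rect("fence",box((H>60)&(H<90)&(S>80),165,120,100,60),28)
rect("yellow",box((H>20)&(H<32)&(S>150),165,120,40,50),26)
rect("alu",box((S<60)&(V>150),435,130,35,80),42)
rect("pot",box((H>55)&(H<90)&(S>80),320,190,60,60),75)
for l,uv in dict(glue=(358,126),relay=(306,117)).items(): print(l,np.round(atz(p,uv,57 if l=='relay' else 118)))
for u in [(422,145),(427,145),(430,204),(435,204)]: print(u,f[u[1],u[0]],np.round(atz(p,u,42),1))
E
```

```text
blue 745 [ 533.3 -275.8] [116.7  40.7] 10.39
red 53 [ 457.7 -250.1] [21.6 14.4] 0.54
white jig 1742 [549.5 280.7] [202.2  62. ] 65.7
fence 117 [556.3 207.2] [69.2 10.5] 65.73
yellow 63 [597.3 363.7] [ 9.9 38.4] 64.8
alu 307 [ 538.2 -299.6] [149.9  12.6] 10.18
pot 343 [420.9 -50.6] [45.8 58.4] 27.47
glue [625. -67. 118.]
relay [654.  53.  57.]
(422, 145) [ 73 110 190] [ 593.4 -227.2   42. ]
(427, 145) [ 60 100 155] [ 593.6 -239.2   42. ]
(430, 204) [ 36  41 147] [ 451.6 -247.8   42. ]
(435, 204) [ 54  80 184] [ 451.8 -259.7   42. ]
```

View pics/crop0.png

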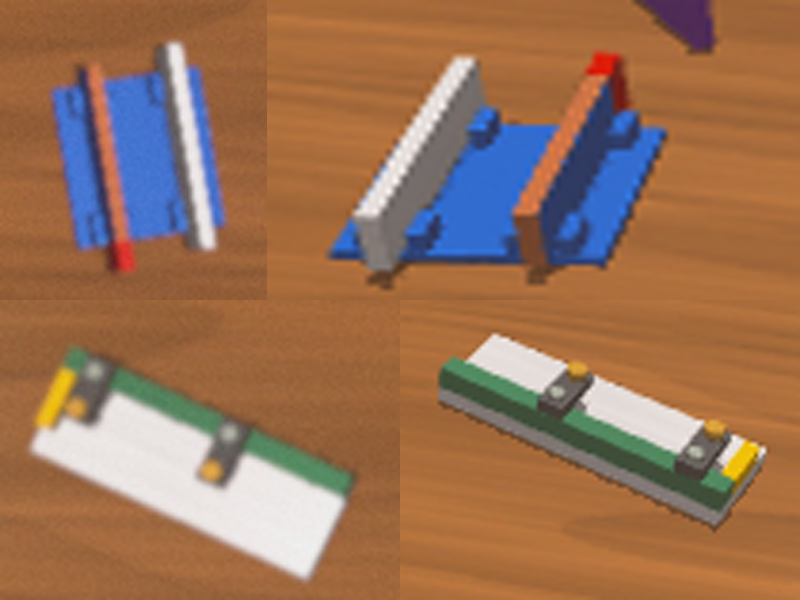

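The crop confirms it: the copper bar in the rack has its dark blue film facing the scene camera (+y side) and its red end towards the robot. I'll go above it, with the tool x axis ending up along the bar's y axis.

```bash
cat >> h.py <<'E'
def go(pos,rpy=None,yawfirst=False):
    "print tool-frame offset and twist (units of rows) from the measured pose to pos(TCP), rpy"
    o=env.get_obs();Rt=Ro.from_euler("xyz",o["tool_rot"],degrees=True)
    d=np.array(pos)-o["tcp_pos"];print("t",o["t"],"at",np.round(o["tcp_pos"],1),np.round(o["tool_rot"],1),"w",round(float(o["gripper_width"]),1),"F",np.round(o["contact_force"],1),"g",round(float(o["grasp_force"]),1),"j6",np.round(o["joints"][5],1))
    print("offset",np.round(Rt.inv().apply(d)/100,3),"world",np.round(d,1))
    if rpy is not None:
        R2=Ro.from_euler("xyz",rpy,degrees=True);print("twist",np.round((Rt.inv()*R2).as_rotvec(degrees=True)/180,4),"offset after twist",np.round(R2.inv().apply(d)/100,3))
E
r='{"offset":[0.415,-0.179,0],"twist":[0,0,0],"claw":0.3}'
python3 -m creep '[{"offset":[0.415,-0.179,0],"twist":[0,0,0],"claw":0.3},{"offset":[0.415,-0.179,0],"twist":[0,0,0],"claw":0.3},{"offset":[0.415,-0.179,0],"twist":[0,0,0],"claw":0.3},{"offset":[0.415,-0.179,0],"twist":[0,0,0],"claw":0.3},{"offset":[0.415,-0.179,0],"twist":[0,0,0],"claw":0.3},{"offset":[0.415,-0.179,0],"twist":[0,0,0],"claw":0.3},{"offset":[0.415,-0.179,0],"twist":[0,0,0],"claw":0.3},{"offset":[0.415,-0.179,0],"twist":[0,0,0],"claw":0.3},{"offset":[0.415,-0.179,0],"twist":[0,0,0],"claw":0.3},{"offset":[0.415,-0.179,0],"twist":[0,0,0],"claw":0.3}]'
python3 -m creep '[{"offset":[0,0,0],"twist":[0,0,-0.0475],"claw":0.3},{"offset":[0,0,0],"twist":[0,0,-0.0475],"claw":0.3},{"offset":[0,0,0],"twist":[0,0,-0.0475],"claw":0.3},{"offset":[0,0,0],"twist":[0,0,-0.0475],"claw":0.3},{"offset":[0,0,0],"twist":[0,0,-0.0475],"claw":0.3},{"offset":[0,0,0],"twist":[0,0,-0.0475],"claw":0.3},{"offset":[0,0,0],"twist":[0,0,-0.0475],"claw":0.3},{"offset":[0,0,0],"twist":[0,0,-0.0475],"claw":0.3},{"offset":[0,0,0],"twist":[0,0,-0.0475],"claw":0.3},{"offset":[0,0,0],"twist":[0,0,-0.0475],"claw":0.3}]'
python3 -m creep '[{"offset":[0,0,0],"twist":[0,0,-0.0475],"claw":0.3},{"offset":[0,0,0],"twist":[0,0,-0.0475],"claw":0.3},{"offset":[0,0,0],"twist":[0,0,-0.0475],"claw":0.3},{"offset":[0,0,0],"twist":[0,0,-0.0475],"claw":0.3},{"offset":[0,0,0],"twist":[0,0,-0.0475],"claw":0.3},{"offset":[0,0,0],"twist":[0,0,-0.0475],"claw":0.3},{"offset":[0,0,0],"twist":[0,0,-0.0475],"claw":0.3},{"offset":[0,0,0],"twist":[0,0,-0.0475],"claw":0.3},{"offset":[0,0,0],"twist":[0,0,-0.0475],"claw":0.3},{"offset":[0,0,0],"twist":[0,0,-0.0475],"claw":0.3}]'
python3 -c "
from h import *
go([521,-240,11],[180,0,190.2])"
```

```text
t: 1.85
tcp_pos: [521.9, -239.3, 239.0]
tool_rot: [180.0, -0.0, 18.8]
contact_force: [-0.6, -0.6, 0.1]
gripper_width: 31.4
grasp_force: 0.0
t: 2.85
tcp_pos: [520.7, -240.8, 238.7]
tool_rot: [180.0, 0.0, 104.7]
contact_force: [0.2, 1.4, -0.3]
gripper_width: 30.8
grasp_force: 0.0
t: 3.85
tcp_pos: [520.7, -240.8, 238.7]
tool_rot: [180.0, 0.0, -169.8]
contact_force: [0.5, -0.0, 0.1]
gripper_width: 30.5
grasp_force: 0.0
t 3.85 at [ 520.7 -240.8  238.7] [ 180.     0.  -169.8] w 30.5 F [ 0.5 -0.   0.1] g 0.0 j6 -136.9
offset [-0.005  0.007  2.277] world [   0.3    0.8 -227.7]
twist [ 0.  0. -0.] offset after twist [-0.005  0.007  2.277]
```

```bash

python3 -m creep '[{"offset":[0,0,0.4],"twist":[0,0,0],"claw":0.3},{"offset":[0,0,0.4],"twist":[0,0,0],"claw":0.3},{"offset":[0,0,0.4],"twist":[0,0,0],"claw":0.3},{"offset":[0,0,0.3],"twist":[0,0,0],"claw":0.3},{"offset":[0,0,0.25],"twist":[0,0,0],"claw":0.3},{"offset":[0,0,0.2],"twist":[0,0,0],"claw":0.3},{"offset":[0,0,0.15],"twist":[0,0,0],"claw":0.3},{"offset":[0,0,0.1],"twist":[0,0,0],"claw":0.3},{"offset":[0,0,0.07],"twist":[0,0,0],"claw":0.3},{"offset":[0,0,0],"twist":[0,0,0],"claw":0.3}]'
python3 -m creep '[{"offset":[0,0,0],"twist":[0,0,0],"claw":1},{"offset":[0,0,0],"twist":[0,0,0],"claw":1},{"offset":[0,0,0],"twist":[0,0,0],"claw":1},{"offset":[0,0,0],"twist":[0,0,0],"claw":1},{"offset":[0,0,0],"twist":[0,0,0],"claw":1},{"offset":[0,0,0],"twist":[0,0,0],"claw":1},{"offset":[0,0,0],"twist":[0,0,0],"claw":1},{"offset":[0,0,0],"twist":[0,0,0],"claw":1},{"offset":[0,0,0],"twist":[0,0,0],"claw":1},{"offset":[0,0,0],"twist":[0,0,0],"claw":1}]' 40
```

```text
t: 4.85
tcp_pos: [520.5, -240.7, 11.3]
tool_rot: [180.0, -0.0, -170.2]
contact_force: [0.2, -0.4, 0.5]
gripper_width: 30.8
grasp_force: 0.0
t: 5.85
tcp_pos: [521.4, -241.6, 12.7]
tool_rot: [-179.9, 0.1, -170.2]
contact_force: [0.8, -2.7, 6.4]
gripper_width: 10.0
grasp_force: 39.9
```

```bash

python3 -m creep '[{"offset":[0,0,-0.1],"twist":[0,0,0],"claw":1},{"offset":[0,0,-0.15],"twist":[0,0,0],"claw":1},{"offset":[0,0,-0.2],"twist":[0,0,0],"claw":1},{"offset":[0,0,-0.25],"twist":[0,0,0],"claw":1},{"offset":[0,0,-0.25],"twist":[0,0,0],"claw":1},{"offset":[0,0,-0.25],"twist":[0,0,0],"claw":1},{"offset":[0,0,-0.2],"twist":[0,0,0],"claw":1},{"offset":[0,0,-0.2],"twist":[0,0,0],"claw":1},{"offset":[0,0,-0.1],"twist":[0,0,0],"claw":1},{"offset":[0,0,0],"twist":[0,0,0],"claw":1}]'
python3 -m creep '[{"offset":[-0.02,0.2,0],"twist":[0,0,0],"claw":1},{"offset":[-0.04,0.35,0],"twist":[0,0,0],"claw":1},{"offset":[-0.04,0.35,0],"twist":[0,0,0],"claw":1},{"offset":[-0.04,0.35,0],"twist":[0,0,0],"claw":1},{"offset":[-0.05,0.4,0],"twist":[0,0,0],"claw":1},{"offset":[-0.05,0.4,0],"twist":[0,0,0],"claw":1},{"offset":[-0.04,0.4,0],"twist":[0,0,0],"claw":1},{"offset":[-0.04,0.35,0],"twist":[0,0,0],"claw":1},{"offset":[-0.04,0.3,0],"twist":[0,0,0],"claw":1},{"offset":[-0.02,0.2,0],"twist":[0,0,0],"claw":1}]'
python3 -m creep '[{"offset":[0,0,0],"twist":[0,0,0.046],"claw":1},{"offset":[0,0,0],"twist":[0,0,0.046],"claw":1},{"offset":[0,0,0],"twist":[0,0,0.046],"claw":1},{"offset":[0,0,0],"twist":[0,0,0.046],"claw":1},{"offset":[0,0,0],"twist":[0,0,0.046],"claw":1},{"offset":[0,0,0],"twist":[0,0,0.046],"claw":1},{"offset":[0,0,0],"twist":[0,0,0.046],"claw":1},{"offset":[0,0,0],"twist":[0,0,0.046],"claw":1},{"offset":[0,0,0],"twist":[0,0,0.046],"claw":1},{"offset":[0,0,0],"twist":[0,0,0.046],"claw":1}]'
python3 -m creep '[{"offset":[0,0,0],"twist":[0,0,0.046],"claw":1},{"offset":[0,0,0],"twist":[0,0,0.046],"claw":1},{"offset":[0,0,0],"twist":[0,0,0.046],"claw":1},{"offset":[0,0,0],"twist":[0,0,0.046],"claw":1},{"offset":[0,0,0],"twist":[0,0,0.046],"claw":1},{"offset":[0,0,0],"twist":[0,0,0],"claw":1},{"offset":[0,0,0],"twist":[0,0,0],"claw":1},{"offset":[0,0,0],"twist":[0,0,0],"claw":1},{"offset":[0,0,0],"twist":[0,0,0],"claw":1},{"offset":[0,0,0],"twist":[0,0,0],"claw":1}]'
python3 - <<'E'
from h import *
go([500,90,12],[180,0,65.7])
p=env.read_camera("top");q=env.read_camera("scene")
i=np.hstack([cv2.resize(p["frame"][90:290,150:480],None,fx=1.2,fy=1.5),cv2.resize(q["frame"][100:300,170:470],None,fx=1.3,fy=1.5)])
cv2.imwrite("pics/b.png",i)
E
```

```text
t: 6.85
tcp_pos: [520.9, -240.7, 182.6]
tool_rot: [-180.0, 0.1, -170.1]
contact_force: [-0.2, 0.2, -4.6]
gripper_width: 9.8
grasp_force: 39.9
t: 7.85
tcp_pos: [499.5, 93.8, 179.9]
tool_rot: [179.9, -0.2, -170.1]
contact_force: [0.4, -0.5, -4.6]
gripper_width: 10.1
grasp_force: 39.9
t: 8.85
tcp_pos: [499.8, 91.7, 179.8]
tool_rot: [-179.8, -0.1, 106.7]
contact_force: [-0.5, -0.2, -5.0]
gripper_width: 9.2
grasp_force: 39.9
t: 9.85
tcp_pos: [501.6, 90.9, 181.7]
tool_rot: [-180.0, -0.0, 65.7]
contact_force: [0.3, 0.4, -5.1]
gripper_width: 9.5
grasp_force: 39.9
t 9.85 at [501.6  90.9 181.7] [-180.    -0.    65.7] w 9.5 F [ 0.3  0.4 -5.1] g 39.9 j6 21.2
offset [-0.015 -0.011  1.697] world [  -1.6   -0.9 -169.7]
twist [-0. -0. -0.] offset after twist [-0.015 -0.011  1.697]
```

View pics/b.png

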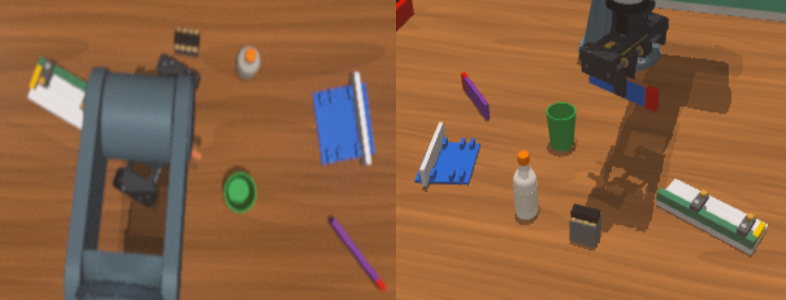

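```bash

python3 -m creep '[{"offset":[0,0,0.2],"twist":[0,0,0],"claw":1},{"offset":[0,0,0.3],"twist":[0,0,0],"claw":1},{"offset":[0,0,0.3],"twist":[0,0,0],"claw":1},{"offset":[0,0,0.3],"twist":[-0.03,0,0],"claw":1},{"offset":[0,0,0.1],"twist":[-0.03,0,0],"claw":1},{"offset":[0,0,0],"twist":[-0.03,0,0],"claw":1},{"offset":[0,0,0],"twist":[-0.032,0,0],"claw":1},{"offset":[0,0,0],"twist":[0,0,0],"claw":1},{"offset":[0,0,0],"twist":[0,0,0],"claw":1},{"offset":[0,0,0],"twist":[0,0,0],"claw":1}]'
python3 - <<'E'
from h import *
o=env.get_obs();x=o["tcp_pos"]; go([x[0],x[1],11.5])
E
```

```text
t: 10.95
tcp_pos: [504.0, 90.3, 62.7]
tool_rot: [158.0, -0.0, 65.6]
contact_force: [0.1, 0.5, -4.0]
gripper_width: 9.6
grasp_force: 39.9
t 10.95 at [504.   90.3  62.7] [158.   -0.   65.6] w 9.6 F [ 0.1  0.5 -4. ] g 39.9 j6 41.8
offset [-0.    -0.191  0.475] world [  0.    0.  -51.2]
```

```bash

python3 -m creep '[{"offset":[0,-0.04,0.1],"twist":[0,0,0],"claw":1},{"offset":[0,-0.04,0.1],"twist":[0,0,0],"claw":1},{"offset":[0,-0.03,0.08],"twist":[0,0,0],"claw":1},{"offset":[0,-0.03,0.07],"twist":[0,0,0],"claw":1},{"offset":[0,-0.02,0.05],"twist":[0,0,0],"claw":1},{"offset":[0,-0.02,0.04],"twist":[0,0,0],"claw":1},{"offset":[0,-0.01,0.035],"twist":[0,0,0],"claw":1},{"offset":[0,0,0],"twist":[0,0,0],"claw":1},{"offset":[0,0,0],"twist":[0,0,0],"claw":1},{"offset":[0,0,0],"twist":[0,0,0],"claw":1}]'

```

```text
t: 11.95
tcp_pos: [503.1, 90.4, 11.0]
tool_rot: [158.0, -0.0, 65.6]
contact_force: [0.2, -0.4, -5.5]
gripper_width: 9.2
grasp_force: 39.9
```

```bash

python3 -m creep '[{"offset":[0,0,0],"twist":[0,0,0],"claw":0.63},{"offset":[0,0,0],"twist":[0,0,0],"claw":0.63},{"offset":[0,0,0],"twist":[0,0,0],"claw":0.63},{"offset":[0,0,0],"twist":[0,0,0],"claw":0.63},{"offset":[0,0,0],"twist":[0,0,0],"claw":0.63},{"offset":[0,0,-0.05],"twist":[0,0,0],"claw":0.63},{"offset":[0,0,-0.05],"twist":[0,0,0],"claw":0.63},{"offset":[0,0,-0.1],"twist":[0,0,0],"claw":0.63},{"offset":[0,0,-0.1],"twist":[0,0,0],"claw":0.63},{"offset":[0,0,-0.2],"twist":[0,0,0],"claw":0.63}]'
python3 -m creep '[{"offset":[0,0,-0.3],"twist":[0,0,0],"claw":0},{"offset":[0,0,-0.4],"twist":[0,0,0],"claw":0},{"offset":[0,0,-0.4],"twist":[0,0,0],"claw":0},{"offset":[0,0,-0.3],"twist":[0,0,0],"claw":0},{"offset":[0,0,0],"twist":[0.03,0,0],"claw":0},{"offset":[0,0,0],"twist":[0.03,0,0],"claw":0},{"offset":[0,0,0],"twist":[0.03,0,0],"claw":0},{"offset":[0,0,0],"twist":[0.032,0,0],"claw":0},{"offset":[0,0,0],"twist":[0,0,0],"claw":0},{"offset":[0,0,0],"twist":[0,0,0],"claw":0}]'
python3 - <<'E'
from h import *
p=env.read_camera("top");q=env.read_camera("scene")
i=np.hstack([cv2.resize(p["frame"][90:290,150:480],None,fx=1.2,fy=1.5),cv2.resize(q["frame"][100:300,170:470],None,fx=1.3,fy=1.5)])
cv2.imwrite("pics/c.png",i)
for n,c in("top",p),("scene",q):
  for l in("busbar","film_face","red_end","bare_end"): print(n,l,[(np.round(d["point"],1).tolist(),round(d["confidence"],2),np.round(atz(c,d["point"],10)[:2]).tolist()) for d in env.recognise(l,c)][:2])
E
```

```text
t: 12.95
tcp_pos: [485.1, 98.1, 57.4]
tool_rot: [158.1, 0.0, 65.6]
contact_force: [-0.4, -0.1, 0.1]
gripper_width: 16.6
grasp_force: 0.0
t: 13.95
tcp_pos: [438.0, 119.5, 187.0]
tool_rot: [179.9, -0.0, 65.6]
contact_force: [-1.1, -0.2, -0.9]
gripper_width: 44.1
grasp_force: 0.0
top busbar [([446.0, 257.1], 0.86, [322.0, -295.0]), ([302.7, 194.3], 0.8, [470.0, 60.0])]
top film_face [([448.1, 260.0], 0.71, [315.0, -301.0]), ([305.3, 194.6], 0.59, [470.0, 53.0])]
top red_end [([449.8, 259.4], 0.91, [316.0, -305.0]), ([299.7, 196.2], 0.58, [466.0, 67.0])]
top bare_end [([447.0, 255.5], 0.9, [326.0, -298.0]), ([304.0, 196.3], 0.85, [466.0, 56.0])]
scene busbar [([344.0, 218.2], 0.84, [507.0, 98.0]), ([233.6, 163.8], 0.6, [312.0, -289.0])]
scene film_face [([342.9, 215.6], 0.64, [496.0, 93.0]), ([228.1, 163.4], 0.49, [314.0, -307.0])]
scene red_end [([343.3, 214.1], 0.9, [490.0, 93.0]), ([232.0, 161.8], 0.59, [302.0, -299.0])]
scene bare_end [([345.9, 215.4], 0.79, [494.0, 101.0]), ([227.8, 162.7], 0.79, [310.0, -310.0])]
```

View pics/c.png

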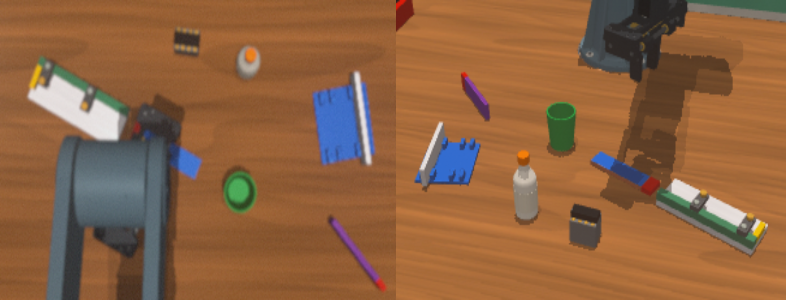

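The busbar lies flat with its blue film up, about (342,215) in the scene image, red end towards the jig and unobstructed. Next I'll fit its outline from that view.

```bash
cat >> h.py <<'E'
def bar(z,x0,y0,w,h,cam="scene",cols="br",show=True):
    p=env.read_camera(cam);hs=cv2.cvtColor(p["frame"],cv2.COLOR_BGR2HSV).astype(int);H,S,V=[hs[...,i] for i in range(3)]
    yy,xx=np.mgrid[:400,:640];b=(xx>=x0)&(xx<x0+w)&(yy>=y0)&(yy<y0+h)
    m=b&(H>100)&(H<130)&(S>110);r=b&((H<5)|(H>172))&(S>150)
    def big(m):
        k,l,st,_=cv2.connectedComponentsWithStats(m.astype(np.uint8));return l==1+np.argmax(st[1:,4])
    for n,k in(("film",big(m)),("red",big(r)),("all",big(m|r))):
        q=np.array([atz(p,u,z)[:2] for u in np.argwhere(k)[:,::-1]],np.float32);c,s,a=cv2.minAreaRect(q)
        print(n,k.sum(),np.round(c,1),np.round(s,1),round(a,2),"mean",np.round(q.mean(0),1))
E
python3 - <<'E'
from h import *
bar(10,310,190,80,50); bar(10,260,150,80,80,"top"); go([500,90,80])
E
```

```text
film 340 [479.9  86.9] [123.1  34.1] 65.69 mean [480.6  88.1]
red 108 [516.6 156.1] [25.6 44.7] 67.69 mean [516.4 156. ]
all 448 [490.6  98.2] [152.6  44.7] 65.83 mean [489.2 104.5]
film 316 [464.3  61.2] [65.4 32.9] 66.5 mean [463.7  58.5]
red 24 [517.4 157.1] [11.  13.3] 72.7 mean [517.3 157.8]
all 316 [464.3  61.2] [65.4 32.9] 66.5 mean [463.7  58.5]
t 14.55 at [437.9 119.8 186.8] [180.   -0.   65.6] w 44.2 F [ 0.4 -0.4 -0.5] g 0.0 j6 24.6
offset [-0.015  0.688  1.068] world [  62.1  -29.8 -106.8]
```

```bash

python3 -m creep '[{"offset":[0,0.05,0],"twist":[0,0,0],"claw":-0.36},{"offset":[0,0.1,0],"twist":[0,0,0],"claw":-0.36},{"offset":[0,0.15,0],"twist":[0,0,0],"claw":-0.36},{"offset":[0,0.1,0.1],"twist":[0,0,0],"claw":-0.36},{"offset":[0.04,0.05,0.2],"twist":[0,0,0],"claw":-0.36},{"offset":[0.03,0.04,0.25],"twist":[0,0,0],"claw":-0.36},{"offset":[0,0,0.25],"twist":[0,0,0],"claw":-0.36},{"offset":[0,0,0.2],"twist":[0,0,0],"claw":-0.36},{"offset":[0,0,0.1],"twist":[0,0,0],"claw":-0.36},{"offset":[0,0,0],"twist":[0,0,0],"claw":-0.36}]'
python3 - <<'E'
from h import *
go([488,105,2],[180,0,65.7])
E
```

```text
t: 15.55
tcp_pos: [485.1, 105.4, 75.4]
tool_rot: [-179.9, 0.1, 65.6]
contact_force: [-0.5, -0.2, 0.5]
gripper_width: 59.7
grasp_force: 0.0
t 15.55 at [485.1 105.4  75.4] [-1.799e+02  1.000e-01  6.560e+01] w 59.7 F [-0.5 -0.2  0.5] g 0.0 j6 22.9
offset [0.009 0.03  0.734] world [  2.9  -0.4 -73.4]
twist [-0.0008  0.0004 -0.0005] offset after twist [0.008 0.028 0.734]
```

```bash

python3 -m creep '[{"offset":[0.01,0.03,0.1],"twist":[0,0,0],"claw":-0.36},{"offset":[0,0,0.15],"twist":[0,0,0],"claw":-0.36},{"offset":[0,0,0.15],"twist":[0,0,0],"claw":-0.36},{"offset":[0,0,0.12],"twist":[0,0,0],"claw":-0.36},{"offset":[0,0,0.1],"twist":[0,0,0],"claw":-0.36},{"offset":[0,0,0.06],"twist":[0,0,0],"claw":-0.36},{"offset":[0,0,0.03],"twist":[0,0,0],"claw":-0.36},{"offset":[0,0,0.02],"twist":[0,0,0],"claw":-0.36},{"offset":[0,0,0],"twist":[0,0,0],"claw":-0.36},{"offset":[0,0,0],"twist":[0,0,0],"claw":-0.36}]'
python3 -m creep '[{"offset":[0,0,0],"twist":[0,0,0],"claw":1},{"offset":[0,0,0],"twist":[0,0,0],"claw":1},{"offset":[0,0,0],"twist":[0,0,0],"claw":1},{"offset":[0,0,0],"twist":[0,0,0],"claw":1},{"offset":[0,0,0],"twist":[0,0,0],"claw":1},{"offset":[0,0,0],"twist":[0,0,0],"claw":1},{"offset":[0,0,0],"twist":[0,0,0],"claw":1},{"offset":[0,0,0],"twist":[0,0,0],"claw":1},{"offset":[0,0,0],"twist":[0,0,0],"claw":1},{"offset":[0,0,0],"twist":[0,0,0],"claw":1}]' 40
```

```text
t: 16.55
tcp_pos: [489.0, 105.6, 4.2]
tool_rot: [180.0, -0.0, 65.6]
contact_force: [-0.8, 0.0, 0.0]
gripper_width: 59.8
grasp_force: 0.0
t: 17.55
tcp_pos: [488.6, 105.6, 3.9]
tool_rot: [-180.0, 0.0, 65.6]
contact_force: [-2.2, 0.6, 5.2]
gripper_width: 35.3
grasp_force: 40.0
```

```bash

python3 -m creep '[{"offset":[0,0,-0.05],"twist":[0,0,0],"claw":1},{"offset":[0,0,-0.1],"twist":[0,0,0],"claw":1},{"offset":[0,0,-0.15],"twist":[0,0,0],"claw":1},{"offset":[0,0,-0.15],"twist":[0,0,0],"claw":1},{"offset":[0,0,-0.15],"twist":[0,0,0],"claw":1},{"offset":[0,0,-0.1],"twist":[0,0,0],"claw":1},{"offset":[0,0,0],"twist":[0,0,0],"claw":1},{"offset":[0,0,0],"twist":[0,0,0],"claw":1},{"offset":[0,0,0],"twist":[0,0,0],"claw":1},{"offset":[0,0,0],"twist":[0,0,0],"claw":1}]'
cat > jig.py <<'E'
from h import *
from scipy.optimize import minimize
def model(p,v,boxes,s=4):
    a=np.radians(v[2]);c,n=np.cos(a),np.sin(a);m=np.zeros((400*s,640*s),np.uint8)
    for x0,x1,y0,y1,z0,z1 in boxes:
        P=[proj(p,[v[0]+c*x-n*y,v[1]+n*x+c*y,z]) for x in(x0,x1) for y in(y0,y1) for z in(z0,z1)]
        h=cv2.convexHull(np.round((np.array(P)+.5)*s*16).astype(np.int32));cv2.fillConvexPoly(m,h,255,shift=4)
    return cv2.resize(m,(640,400),interpolation=cv2.INTER_AREA)/255.
B=[(-37,37,-100,100,0,12),(21,37,-100,100,12,28),(-19,21,90,100,12,26),(-7,37,66,84,28,38),(-7,37,-29,-11,28,38)]
out=[]
for n,roi in(("top",(160,115,110,85)),("scene",(355,205,115,75))):
    p=env.read_camera(n);f=cv2.imread(f"pics/{n}0.png");hs=cv2.cvtColor(f,cv2.COLOR_BGR2HSV).astype(int);H,S,V=[hs[...,i] for i in range(3)]
    m=~((H<20)&(S>95));x,y,w,h=roi;k=np.zeros_like(m);k[y:y+h,x:x+w]=m[y:y+h,x:x+w]
    Y=(H>20)&(H<34)&(S>150);k[y:y+h,x:x+w]|=Y[y:y+h,x:x+w]
    kk,l,st,_=cv2.connectedComponentsWithStats(k.astype(np.uint8));k=(l==1+np.argmax(st[1:,4])).astype(np.uint8)
    k=cv2.morphologyEx(k,cv2.MORPH_CLOSE,np.ones((5,5)))
    out.append((p,k.astype(float)))
def fit(o):
    g=lambda v:sum(np.abs(model(p,v,B)-k).sum() for p,k in o)
    r=minimize(g,[556,278,-24.3],method="Nelder-Mead",options=dict(initial_simplex=[[556,278,-24.3],[562,278,-24.3],[556,284,-24.3],[556,278,-22]],xatol=.05,fatol=.1));print(np.round(r.x,2),round(r.fun,1))
fit(out[:1]);fit(out[1:]);fit(out)
E
python3 jig.py; python3 -c "
from h import *
bar(75,200,100,300,180); go([535,250,75])"
```

```text
t: 18.55
tcp_pos: [487.9, 105.5, 73.0]
tool_rot: [-179.9, 0.0, 65.6]
contact_force: [-0.4, -0.4, -5.0]
gripper_width: 35.4
grasp_force: 40.0
[555.89 279.18 -24.3 ] 118.2
[559.33 277.66 -24.53] 93.7
[557.59 278.55 -24.2 ] 275.2
film 807 [ 613.6 -210.5] [127.3  75.1] 10.71 mean [ 618.9 -207.3]
red 117 [512.1 155. ] [27.5 47.4] 68.19 mean [512.1 154.9]
all 807 [ 613.6 -210.5] [127.3  75.1] 10.71 mean [ 618.9 -207.3]
t 18.7 at [488.3 105.5  73.3] [-179.9    0.    65.6] w 35.4 F [-0.5 -0.1 -4.8] g 40.0 j6 22.9
offset [ 1.509 -0.17  -0.017] world [ 46.7 144.5   1.7]
```

```bash

python3 -m creep '[{"offset":[0.1,-0.04,0],"twist":[0,0,0],"claw":1},{"offset":[0.25,-0.04,0],"twist":[0,0,0],"claw":1},{"offset":[0.3,-0.05,0],"twist":[0,0,0],"claw":1},{"offset":[0.35,-0.05,0],"twist":[0,0,0],"claw":1},{"offset":[0.35,-0.05,0],"twist":[0,0,0],"claw":1},{"offset":[0.3,-0.05,0],"twist":[0,0,0],"claw":1},{"offset":[0.25,-0.05,0],"twist":[0,0,0],"claw":1},{"offset":[0.15,-0.04,0],"twist":[0,0,0],"claw":1},{"offset":[0,0,0],"twist":[0,0,0],"claw":1},{"offset":[0,0,0],"twist":[0,0,0],"claw":1}]'
python3 - <<'E'
from h import *
go([538.8,307.4,15.5],[180,0,65.7])
q=env.read_camera("scene");cv2.imwrite("pics/d.png",cv2.resize(q["frame"][150:300,330:500],None,fx=4,fy=4))
E
```

```text
t: 19.7
tcp_pos: [538.8, 307.4, 73.3]
tool_rot: [-180.0, 0.1, 65.7]
contact_force: [-0.4, 0.6, -4.0]
gripper_width: 35.3
grasp_force: 40.0
t 19.7 at [538.8 307.4  73.3] [-1.80e+02  1.00e-01  6.57e+01] w 35.3 F [-0.4  0.6 -4. ] g 40.0 j6 43.1
offset [0.001 0.    0.578] world [ -0.    0.  -57.8]
twist [-0.0002  0.0004 -0.0001] offset after twist [-0.    -0.     0.578]
```

View pics/d.png

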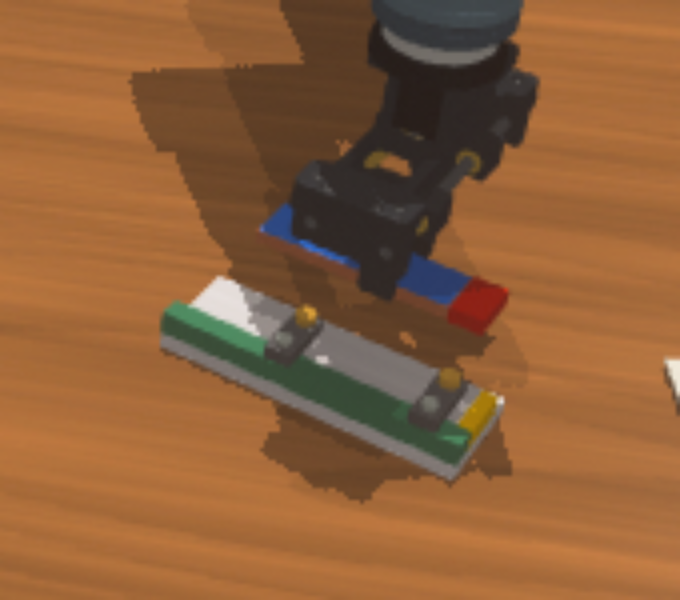

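The bar hangs level above the plate's open side, film up. Its red end is at crop (478,305), on the stop side. I'll lower it.

```bash

python3 -m creep '[{"offset":[0,0,0.05],"twist":[0,0,0],"claw":1},{"offset":[0,0,0.1],"twist":[0,0,0],"claw":1},{"offset":[0,0,0.1],"twist":[0,0,0],"claw":1},{"offset":[0,0,0.1],"twist":[0,0,0],"claw":1},{"offset":[0,0,0.08],"twist":[0,0,0],"claw":1},{"offset":[0,0,0.06],"twist":[0,0,0],"claw":1},{"offset":[0,0,0.03],"twist":[0,0,0],"claw":1},{"offset":[0,0,0.02],"twist":[0,0,0],"claw":1},{"offset":[0,0,0],"twist":[0,0,0],"claw":1},{"offset":[0,0,0],"twist":[0,0,0],"claw":1}]'

```

```text
t: 20.75
tcp_pos: [539.8, 307.7, 20.2]
tool_rot: [180.0, -0.0, 65.6]
contact_force: [-0.2, 0.6, -4.5]
gripper_width: 35.4
grasp_force: 40.0
```

```bash

python3 -m creep '[{"offset":[0,0,0.01],"twist":[0,0,0],"claw":1},{"offset":[0,0,0.01],"twist":[0,0,0],"claw":1},{"offset":[0,0,0.01],"twist":[0,0,0],"claw":1},{"offset":[0,0,0.01],"twist":[0,0,0],"claw":1},{"offset":[0,0,0.005],"twist":[0,0,0],"claw":1},{"offset":[0,0,0],"twist":[0,0,0],"claw":1},{"offset":[0,0,0],"twist":[0,0,0],"claw":1},{"offset":[0,0,0],"twist":[0,0,0],"claw":1},{"offset":[0,0,0],"twist":[0,0,0],"claw":1},{"offset":[0,0,0],"twist":[0,0,0],"claw":1}]'

```

```text
t: 21.75
tcp_pos: [539.6, 307.6, 15.9]
tool_rot: [180.0, -0.0, 65.6]
contact_force: [-4.5, -0.9, 5.6]
gripper_width: 35.5
grasp_force: 40.0
```

```bash

python3 -m creep '[{"offset":[0,0,0],"twist":[0,0,0],"claw":-0.1},{"offset":[0,0,0],"twist":[0,0,0],"claw":-0.1},{"offset":[0,0,0],"twist":[0,0,0],"claw":-0.1},{"offset":[0,0,0],"twist":[0,0,0],"claw":-0.1},{"offset":[0,0,-0.05],"twist":[0,0,0],"claw":-0.1},{"offset":[0,0,-0.15],"twist":[0,0,0],"claw":-0.1},{"offset":[0,0,-0.2],"twist":[0,0,0],"claw":-0.1},{"offset":[0,0,-0.2],"twist":[0,0,0],"claw":-0.1},{"offset":[0,-0.4,0],"twist":[0,0,0],"claw":-0.1},{"offset":[0,-0.4,0],"twist":[0,0,0],"claw":-0.1}]'
python3 - <<'E'
from h import *
go([538.8,307.4,15.5],[180,0,65.7])
bar(22,360,190,100,80)
q=env.read_camera("scene");cv2.imwrite("pics/e.png",cv2.resize(q["frame"][150:300,330:500],None,fx=4,fy=4))
E
```

```text
t: 22.75
tcp_pos: [467.8, 341.0, 77.9]
tool_rot: [179.8, -0.2, 65.5]
contact_force: [-0.2, -0.0, -0.5]
gripper_width: 48.8
grasp_force: 0.0
t 22.75 at [467.8 341.   77.9] [179.8  -0.2  65.5] w 48.8 F [-0.2 -0.  -0.5] g 0.0 j6 48.8
offset [-0.014  0.784  0.626] world [ 71.  -33.6 -62.4]
twist [ 0.0009 -0.001  -0.001 ] offset after twist [-0.014  0.785  0.624]
film 379 [531.4 289.3] [122.  34.] 65.55 mean [532.1 291.6]
red 66 [567.7 356.7] [23.4 46.6] 72.57 mean [561.7 361.3]
all 445 [541.2 299.8] [149.1  45. ] 65.24 mean [536.5 302. ]
```

View pics/e.png

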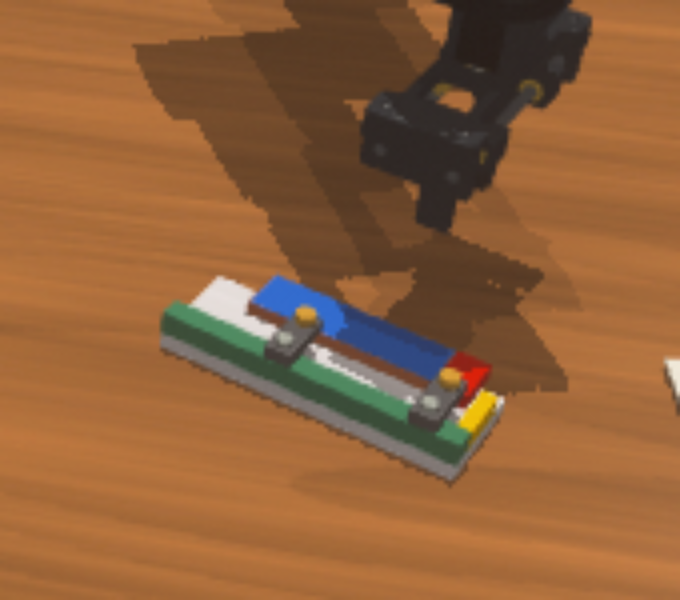

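The bar rests on the plate just outside the bush arms: film up, red end at crop (472,372), a few mm short of the stop. Next I'll turn the tool 90° and push with both fingers spread along the bar.

```bash

python3 -m creep '[{"offset":[0,0,0],"twist":[0,0,-0.0455],"claw":0.1},{"offset":[0,0,0],"twist":[0,0,-0.0455],"claw":0.1},{"offset":[0,0,0],"twist":[0,0,-0.0455],"claw":0.1},{"offset":[0,0,0],"twist":[0,0,-0.0455],"claw":0.1},{"offset":[0,0,0],"twist":[0,0,-0.0455],"claw":0.1},{"offset":[0,0,0],"twist":[0,0,-0.0455],"claw":0.1},{"offset":[0,0,0],"twist":[0,0,-0.0455],"claw":0.1},{"offset":[0,0,0],"twist":[0,0,-0.0455],"claw":0.1},{"offset":[0,0,0],"twist":[0,0,-0.0455],"claw":0.1},{"offset":[0,0,0],"twist":[0,0,-0.0455],"claw":0.1}]'
python3 -m creep '[{"offset":[0,0,0],"twist":[0,0,-0.0455],"claw":0.1},{"offset":[0,0,0],"twist":[0,0,0],"claw":0.1},{"offset":[0,0,0],"twist":[0,0,0],"claw":0.1},{"offset":[0,0,0],"twist":[0,0,0],"claw":0.1},{"offset":[0,0,0],"twist":[0,0,0],"claw":0.1},{"offset":[0,0,0],"twist":[0,0,0],"claw":0.1},{"offset":[0,0,0],"twist":[0,0,0],"claw":0.1},{"offset":[0,0,0],"twist":[0,0,0],"claw":0.1},{"offset":[0,0,0],"twist":[0,0,0],"claw":0.1},{"offset":[0,0,0],"twist":[0,0,0],"claw":0.1}]' 
python3 - <<'E'
from h import *
go([500.5,317.4,15.5],[180,0,155.7])
E
```

```text
t: 23.85
tcp_pos: [467.7, 340.6, 76.6]
tool_rot: [179.9, 0.1, 147.9]
contact_force: [0.1, 0.1, -0.2]
gripper_width: 39.8
grasp_force: 0.0
t: 24.85
tcp_pos: [466.6, 340.5, 75.3]
tool_rot: [-180.0, 0.0, 155.7]
contact_force: [-0.9, 0.6, -0.4]
gripper_width: 39.6
grasp_force: 0.0
t 24.85 at [466.6 340.5  75.3] [-180.     0.   155.7] w 39.6 F [-0.9  0.6 -0.4] g 0.0 j6 -41.4
offset [-0.404 -0.072  0.598] world [ 33.9 -23.1 -59.8]
twist [-0.      0.      0.0001] offset after twist [-0.404 -0.071  0.598]
```

```bash

python3 -m creep '[{"offset":[0,-0.07,0.1],"twist":[0,0,0],"claw":0.1},{"offset":[0,0,0.15],"twist":[0,0,0],"claw":0.1},{"offset":[0,0,0.15],"twist":[0,0,0],"claw":0.1},{"offset":[0,0,0.1],"twist":[0,0,0],"claw":0.1},{"offset":[0,0,0.1],"twist":[0,0,0],"claw":0.1},{"offset":[-0.1,0,0],"twist":[0,0,0],"claw":0.1},{"offset":[-0.1,0,0],"twist":[0,0,0],"claw":0.1},{"offset":[-0.1,0,0],"twist":[0,0,0],"claw":0.1},{"offset":[-0.1,0,0],"twist":[0,0,0],"claw":0.1},{"offset":[0,0,0],"twist":[0,0,0],"claw":0.1}]'
python3 -m creep '[{"offset":[-0.04,0,0],"twist":[0,0,0],"claw":0.1},{"offset":[-0.04,0,0],"twist":[0,0,0],"claw":0.1},{"offset":[-0.04,0,0],"twist":[0,0,0],"claw":0.1},{"offset":[-0.04,0,0],"twist":[0,0,0],"claw":0.1},{"offset":[-0.04,0,0],"twist":[0,0,0],"claw":0.1},{"offset":[-0.04,0,0],"twist":[0,0,0],"claw":0.1},{"offset":[-0.04,0,0],"twist":[0,0,0],"claw":0.1},{"offset":[-0.04,0,0],"twist":[0,0,0],"claw":0.1},{"offset":[-0.02,0,0],"twist":[0,0,0],"claw":0.1},{"offset":[0,0,0],"twist":[0,0,0],"claw":0.1}]'
python3 - <<'E'
from h import *
go([557.5-24*.911+12*.4115,278.5+24*.4115+12*.911,15.5],[180,0,155.7])
E
```

```text
t: 25.85
tcp_pos: [502.5, 317.1, 16.1]
tool_rot: [179.9, 0.1, 155.6]
contact_force: [0.9, 1.1, -0.5]
gripper_width: 39.3
grasp_force: 0.0
t: 26.85
tcp_pos: [531.8, 303.5, 15.3]
tool_rot: [180.0, 0.0, 155.7]
contact_force: [-1.5, 0.2, 1.0]
gripper_width: 39.6
grasp_force: 0.6
t 26.85 at [531.8 303.5  15.3] [180.    0.  155.7] w 39.6 F [-1.5  0.2  1. ] g 0.6 j6 -47.1
offset [-0.097 -0.002 -0.002] world [ 8.7 -4.2  0.2]
twist [0.0001 0.0002 0.0001] offset after twist [-0.097 -0.002 -0.002]
```

Pushing, with light sliding force. About 10 mm to go; the next rows are slower.

```bash

python3 -m creep '[{"offset":[-0.02,0,0],"twist":[0,0,0],"claw":0.1},{"offset":[-0.02,0,0],"twist":[0,0,0],"claw":0.1},{"offset":[-0.02,0,0],"twist":[0,0,0],"claw":0.1},{"offset":[-0.01,0,0],"twist":[0,0,0],"claw":0.1},{"offset":[-0.005,0,0],"twist":[0,0,0],"claw":0.1},{"offset":[-0.005,0,0],"twist":[0,0,0],"claw":0.1},{"offset":[0,0,0],"twist":[0,0,0],"claw":0.1},{"offset":[0,0,0],"twist":[0,0,0],"claw":0.1},{"offset":[0,0,0],"twist":[0,0,0],"claw":0.1},{"offset":[0,0,0],"twist":[0,0,0],"claw":0.1}]'

```

```text
t: 27.85
tcp_pos: [538.5, 300.4, 15.3]
tool_rot: [180.0, 0.0, 155.7]
contact_force: [-1.7, 1.9, 2.3]
gripper_width: 39.7
grasp_force: 1.4
```

```bash

python3 -m creep '[{"offset":[-0.01,0,0],"twist":[0,0,0],"claw":0.1},{"offset":[0,0,0],"twist":[0,0,0],"claw":0.1},{"offset":[0,0,0],"twist":[0,0,0],"claw":0.1},{"offset":[0,0,0],"twist":[0,0,0],"claw":0.1},{"offset":[0,0,0],"twist":[0,0,0],"claw":0.1},{"offset":[0,0,0],"twist":[0,0,0],"claw":0.1},{"offset":[0,0,0],"twist":[0,0,0],"claw":0.1},{"offset":[0,0,0],"twist":[0,0,0],"claw":0.1},{"offset":[0,0,0],"twist":[0,0,0],"claw":0.1},{"offset":[0,0,0],"twist":[0,0,0],"claw":0.1}]'

```

```text
t: 28.85
tcp_pos: [539.5, 300.0, 15.3]
tool_rot: [180.0, 0.0, 155.7]
contact_force: [-2.1, -0.1, 0.2]
gripper_width: 39.7
grasp_force: 0.7
```

```bash

python3 -m creep '[{"offset":[-0.005,0,0],"twist":[0,0,0],"claw":0.1},{"offset":[-0.005,0,0],"twist":[0,0,0],"claw":0.1},{"offset":[-0.005,0,0],"twist":[0,0,0],"claw":0.1},{"offset":[-0.005,0,0],"twist":[0,0,0],"claw":0.1},{"offset":[0,0,0],"twist":[0,0,0],"claw":0.1},{"offset":[0,0,0],"twist":[0,0,0],"claw":0.1},{"offset":[0,0,0],"twist":[0,0,0],"claw":0.1},{"offset":[0,0,0],"twist":[0,0,0],"claw":0.1},{"offset":[0,0,0],"twist":[0,0,0],"claw":0.1},{"offset":[0,0,0],"twist":[0,0,0],"claw":0.1}]'

```

```text
t: 29.85
tcp_pos: [541.1, 299.3, 15.3]
tool_rot: [-180.0, -0.0, 155.7]
contact_force: [-4.2, 2.4, 0.9]
gripper_width: 39.8
grasp_force: 2.3
```

```bash

python3 -m creep '[{"offset":[-0.005,0,0],"twist":[0,0,0],"claw":0.1},{"offset":[-0.005,0,0],"twist":[0,0,0],"claw":0.1},{"offset":[-0.005,0,0],"twist":[0,0,0],"claw":0.1},{"offset":[0,0,0],"twist":[0,0,0],"claw":0.1},{"offset":[0,0,0],"twist":[0,0,0],"claw":0.1},{"offset":[0,0,0],"twist":[0,0,0],"claw":0.1},{"offset":[0,0,0],"twist":[0,0,0],"claw":0.1},{"offset":[0,0,0],"twist":[0,0,0],"claw":0.1},{"offset":[0,0,0],"twist":[0,0,0],"claw":0.1},{"offset":[0,0,0],"twist":[0,0,0],"claw":0.1}]'

```

```text
t: 30.85
tcp_pos: [541.2, 299.3, 15.2]
tool_rot: [-180.0, -0.1, 155.7]
contact_force: [-9.1, 3.7, 4.4]
gripper_width: 39.5
grasp_force: 4.8
```

```bash

python3 -m creep '[{"offset":[-0.01,0,0],"twist":[0,0,0],"claw":0.1},{"offset":[0,0,0],"twist":[0,0,0],"claw":0.1},{"offset":[0,0,0],"twist":[0,0,0],"claw":0.1},{"offset":[0.1,0,0],"twist":[0,0,0],"claw":0.1},{"offset":[0.1,0,0],"twist":[0,0,0],"claw":0.1},{"offset":[0,0,-0.1],"twist":[0,0,0],"claw":0.1},{"offset":[0,0,-0.2],"twist":[0,0,0],"claw":0.1},{"offset":[0,0,-0.2],"twist":[0,0,0],"claw":0.1},{"offset":[0,0,0],"twist":[0,0,0],"claw":1},{"offset":[0,0,0],"twist":[0,0,0],"claw":1}]' 10
python3 -m creep '[{"offset":[0,-0.1,0],"twist":[0,0,0],"claw":1},{"offset":[0,-0.2,0],"twist":[0,0,0],"claw":1},{"offset":[0,-0.25,0],"twist":[0,0,0],"claw":1},{"offset":[0,-0.25,0],"twist":[0,0,0],"claw":1},{"offset":[-0.1,-0.15,0],"twist":[0,0,0],"claw":1},{"offset":[-0.15,-0.1,0],"twist":[0,0,0],"claw":1},{"offset":[-0.15,0,0],"twist":[0,0,0],"claw":1},{"offset":[-0.05,0,0],"twist":[0,0,0],"claw":1},{"offset":[0,0,0],"twist":[0,0,0],"claw":1},{"offset":[0,0,0],"twist":[0,0,0],"claw":1}]'
python3 - <<'E'
from h import *
go([558+1*.911-93*.4115,278.3-.41-93*.911,15.5],[180,0,155.7])
bar(22,360,190,100,80)
q=env.read_camera("scene");cv2.imwrite("pics/f.png",cv2.resize(q["frame"][150:300,330:500],None,fx=4,fy=4))
E
```

```text
t: 31.85
tcp_pos: [526.1, 306.4, 66.0]
tool_rot: [179.9, 0.1, 155.7]
contact_force: [-0.2, -0.4, -0.8]
gripper_width: 25.6
grasp_force: 0.0
t: 32.85
tcp_pos: [522.7, 192.6, 64.8]
tool_rot: [-180.0, -0.1, 155.7]
contact_force: [-0.4, -0.4, 0.1]
gripper_width: -0.0
grasp_force: 0.0
t 32.85 at [522.7 192.6  64.8] [-1.800e+02 -1.000e-01  1.557e+02] w -0.0 F [-0.4 -0.4  0.1] g 0.0 j6 -57.7
offset [ 0.021 -0.003  0.493] world [ -2.1   0.6 -49.3]
twist [-0.0001 -0.0003  0.0003] offset after twist [ 0.021 -0.003  0.493]
film 234 [569.6 299.5] [74.3 28.8] 66.18 mean [570.3 300.7]
red 15 [592.6 354.7] [ 4.1 25.6] 72.73 mean [593.9 354.4]
all 234 [569.6 299.5] [74.3 28.8] 66.18 mean [570.3 300.7]
```

View pics/f.png

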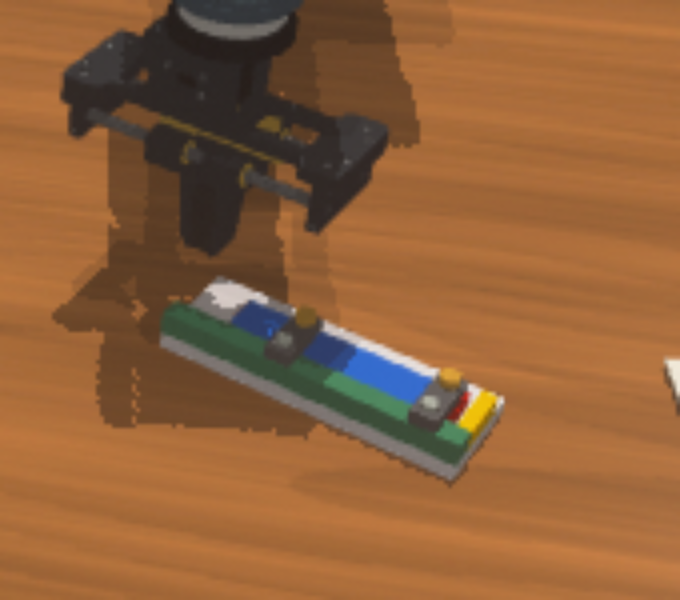

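The bar lies against the fence under both arms. A gap of a few mm to the yellow stop remains near crop (470,405). Next I'll push on the bare end.

```bash

python3 -m creep '[{"offset":[0.02,0,0.1],"twist":[0,0,0],"claw":1},{"offset":[0,0,0.12],"twist":[0,0,0],"claw":1},{"offset":[0,0,0.12],"twist":[0,0,0],"claw":1},{"offset":[0,0,0.1],"twist":[0,0,0],"claw":1},{"offset":[0,0,0.05],"twist":[0,0,0],"claw":1},{"offset":[0,0,0],"twist":[0,0,0],"claw":1},{"offset":[0,0.03,0],"twist":[0,0,0],"claw":1},{"offset":[0,0.03,0],"twist":[0,0,0],"claw":1},{"offset":[0,0,0],"twist":[0,0,0],"claw":1},{"offset":[0,0,0],"twist":[0,0,0],"claw":1}]'

```

```text
t: 33.95
tcp_pos: [524.1, 198.7, 16.8]
tool_rot: [180.0, 0.0, 155.7]
contact_force: [-0.3, -0.1, -0.2]
gripper_width: 0.3
grasp_force: 0.0
```

```bash

python3 -m creep '[{"offset":[0,0.01,0],"twist":[0,0,0],"claw":1},{"offset":[0,0.01,0],"twist":[0,0,0],"claw":1},{"offset":[0,0.01,0],"twist":[0,0,0],"claw":1},{"offset":[0,0.01,0],"twist":[0,0,0],"claw":1},{"offset":[0,0.01,0],"twist":[0,0,0],"claw":1},{"offset":[0,0,0],"twist":[0,0,0],"claw":1},{"offset":[0,0,0],"twist":[0,0,0],"claw":1},{"offset":[0,0,0],"twist":[0,0,0],"claw":1},{"offset":[0,0,0],"twist":[0,0,0],"claw":1},{"offset":[0,0,0],"twist":[0,0,0],"claw":1}]'

```

```text
t: 34.95
tcp_pos: [525.8, 203.0, 16.3]
tool_rot: [-180.0, -0.0, 155.7]
contact_force: [0.3, -0.4, -0.0]
gripper_width: 0.6
grasp_force: 0.0
```

```bash

python3 -m creep '[{"offset":[0,0.01,0],"twist":[0,0,0],"claw":1},{"offset":[0,0.01,0],"twist":[0,0,0],"claw":1},{"offset":[0,0.01,0],"twist":[0,0,0],"claw":1},{"offset":[0,0.005,0],"twist":[0,0,0],"claw":1},{"offset":[0,0.005,0],"twist":[0,0,0],"claw":1},{"offset":[0,0,0],"twist":[0,0,0],"claw":1},{"offset":[0,0,0],"twist":[0,0,0],"claw":1},{"offset":[0,0,0],"twist":[0,0,0],"claw":1},{"offset":[0,0,0],"twist":[0,0,0],"claw":1},{"offset":[0,0,0],"twist":[0,0,0],"claw":1}]'

```

```text
t: 35.95
tcp_pos: [527.4, 206.7, 16.3]
tool_rot: [180.0, -0.0, 155.7]
contact_force: [-1.8, -1.3, -0.3]
gripper_width: 0.3
grasp_force: 1.6
```

Contact, with sliding force. I'll keep going gently.

```bash

python3 -m creep '[{"offset":[0,0.005,0],"twist":[0,0,0],"claw":1},{"offset":[0,0.005,0],"twist":[0,0,0],"claw":1},{"offset":[0,0.005,0],"twist":[0,0,0],"claw":1},{"offset":[0,0.005,0],"twist":[0,0,0],"claw":1},{"offset":[0,0,0],"twist":[0,0,0],"claw":1},{"offset":[0,0,0],"twist":[0,0,0],"claw":1},{"offset":[0,0,0],"twist":[0,0,0],"claw":1},{"offset":[0,0,0],"twist":[0,0,0],"claw":1},{"offset":[0,0,0],"twist":[0,0,0],"claw":1},{"offset":[0,0,0],"twist":[0,0,0],"claw":1}]'

```

```text
t: 36.95
tcp_pos: [528.3, 208.6, 16.3]
tool_rot: [180.0, -0.0, 155.7]
contact_force: [0.0, -1.4, 1.5]
gripper_width: 0.6
grasp_force: 0.7
```

```bash

python3 -m creep '[{"offset":[0,0.005,0],"twist":[0,0,0],"claw":1},{"offset":[0,0.005,0],"twist":[0,0,0],"claw":1},{"offset":[0,0.005,0],"twist":[0,0,0],"claw":1},{"offset":[0,0.005,0],"twist":[0,0,0],"claw":1},{"offset":[0,0,0],"twist":[0,0,0],"claw":1},{"offset":[0,0,0],"twist":[0,0,0],"claw":1},{"offset":[0,0,0],"twist":[0,0,0],"claw":1},{"offset":[0,0,0],"twist":[0,0,0],"claw":1},{"offset":[0,0,0],"twist":[0,0,0],"claw":1},{"offset":[0,0,0],"twist":[0,0,0],"claw":1}]'

```

```text
t: 37.95
tcp_pos: [529.0, 210.1, 16.3]
tool_rot: [-180.0, -0.0, 155.7]
contact_force: [-1.4, -4.8, 0.9]
gripper_width: 0.1
grasp_force: 2.6
```

```bash

python3 -m creep '[{"offset":[0,0.005,0],"twist":[0,0,0],"claw":1},{"offset":[0,0.005,0],"twist":[0,0,0],"claw":1},{"offset":[0,0.005,0],"twist":[0,0,0],"claw":1},{"offset":[0,0,0],"twist":[0,0,0],"claw":1},{"offset":[0,0,0],"twist":[0,0,0],"claw":1},{"offset":[0,0,0],"twist":[0,0,0],"claw":1},{"offset":[0,0,0],"twist":[0,0,0],"claw":1},{"offset":[0,0,0],"twist":[0,0,0],"claw":1},{"offset":[0,0,0],"twist":[0,0,0],"claw":1},{"offset":[0,0,0],"twist":[0,0,0],"claw":1}]'

```

```text
t: 38.95
tcp_pos: [529.1, 210.3, 16.2]
tool_rot: [-179.8, -0.1, 155.7]
contact_force: [-3.7, -10.1, 4.5]
gripper_width: 0.1
grasp_force: 5.8
```

```bash

python3 -m creep '[{"offset":[0,-0.1,0],"twist":[0,0,0],"claw":1},{"offset":[0,-0.05,-0.1],"twist":[0,0,0],"claw":1},{"offset":[0,0,-0.2],"twist":[0,0,0],"claw":1},{"offset":[0,0,-0.2],"twist":[0,0,0],"claw":1},{"offset":[0.15,0,0],"twist":[0,0,0],"claw":0.1},{"offset":[0.15,0.1,0],"twist":[0,0,0],"claw":0.1},{"offset":[0.15,0.25,0],"twist":[0,0,0],"claw":0.1},{"offset":[0,0.3,0],"twist":[0,0,0],"claw":0.1},{"offset":[0,0.25,0],"twist":[0,0,0],"claw":0.1},{"offset":[0,0.14,0],"twist":[0,0,0],"claw":0.1}]'
python3 -m creep '[{"offset":[0,0,0.1],"twist":[0,0,0],"claw":0.1},{"offset":[0,0,0.2],"twist":[0,0,0],"claw":0.1},{"offset":[0,0,0.14],"twist":[0,0,0],"claw":0.1},{"offset":[0,0,0.05],"twist":[0,0,0],"claw":0.1},{"offset":[0,0,0],"twist":[0,0,0],"claw":0.1},{"offset":[-0.05,0,0],"twist":[0,0,0],"claw":0.1},{"offset":[-0.05,0,0],"twist":[0,0,0],"claw":0.1},{"offset":[-0.04,0,0],"twist":[0,0,0],"claw":0.1},{"offset":[0,0,0],"twist":[0,0,0],"claw":0.1},{"offset":[0,0,0],"twist":[0,0,0],"claw":0.1}]'
python3 - <<'E'
from h import *
go([558-24*.911+15*.4115,278.3+24*.4115+15*.911,15.5],[180,0,155.7])
E
```

```text
t: 39.95
tcp_pos: [524.5, 313.6, 65.9]
tool_rot: [179.9, -0.0, 155.8]
contact_force: [0.2, 0.8, -0.1]
gripper_width: 39.3
grasp_force: 0.0
t: 40.95
tcp_pos: [538.4, 305.5, 17.6]
tool_rot: [180.0, 0.0, 155.7]
contact_force: [0.3, 0.5, 0.2]
gripper_width: 39.6
grasp_force: 0.0
t 40.95 at [538.4 305.5  17.6] [180.    0.  155.7] w 39.6 F [0.3 0.5 0.2] g 0.0 j6 -47.1
offset [-0.051 -0.017  0.021] world [ 3.9 -3.7 -2.1]
twist [0.0001 0.0001 0.    ] offset after twist [-0.051 -0.017  0.021]
```

Now the last fence push: 6.5 mm in small steps, then check the force.

```bash

python3 -m creep '[{"offset":[-0.01,0,0.01],"twist":[0,0,0],"claw":0.1},{"offset":[-0.01,0,0],"twist":[0,0,0],"claw":0.1},{"offset":[-0.01,0,0],"twist":[0,0,0],"claw":0.1},{"offset":[-0.01,0,0],"twist":[0,0,0],"claw":0.1},{"offset":[-0.01,0,0],"twist":[0,0,0],"claw":0.1},{"offset":[-0.005,0,0],"twist":[0,0,0],"claw":0.1},{"offset":[-0.005,0,0],"twist":[0,0,0],"claw":0.1},{"offset":[-0.005,0,0],"twist":[0,0,0],"claw":0.1},{"offset":[0,0,0],"twist":[0,0,0],"claw":0.1},{"offset":[0,0,0],"twist":[0,0,0],"claw":0.1}]'

```

```text
t: 41.95
tcp_pos: [543.0, 303.4, 16.2]
tool_rot: [-180.0, -0.1, 155.7]
contact_force: [-4.4, 1.2, 2.5]
gripper_width: 39.6
grasp_force: 2.6
```

```bash

python3 -m creep '[{"offset":[-0.01,0,0],"twist":[0,0,0],"claw":0.1},{"offset":[-0.01,0,0],"twist":[0,0,0],"claw":0.1},{"offset":[0,0,0],"twist":[0,0,0],"claw":0.1},{"offset":[0,0,0],"twist":[0,0,0],"claw":0.1},{"offset":[0.1,0,0],"twist":[0,0,0],"claw":0.1},{"offset":[0.15,0,0],"twist":[0,0,0],"claw":0.1},{"offset":[0.1,0,-0.1],"twist":[0,0,0],"claw":0.1},{"offset":[0,0,-0.3],"twist":[0,0,0],"claw":0.1},{"offset":[0,0,-0.4],"twist":[0,0,0],"claw":0.1},{"offset":[0,0,-0.4],"twist":[0,0,0],"claw":0.1}]'
python3 -m creep '[{"offset":[0.4,0,0],"twist":[0,0,0],"claw":0.1},{"offset":[0.4,0,0],"twist":[0,0,0],"claw":0.1},{"offset":[0.4,0,0],"twist":[0,0,0],"claw":0.1},{"offset":[0,0,0],"twist":[0,0,0],"claw":0.1},{"offset":[0,0,0],"twist":[0,0,0],"claw":0.1},{"offset":[0,0,0],"twist":[0,0,0],"claw":0.1},{"offset":[0,0,0],"twist":[0,0,0],"claw":0.1},{"offset":[0,0,0],"twist":[0,0,0],"claw":0.1},{"offset":[0,0,0],"twist":[0,0,0],"claw":0.1},{"offset":[0,0,0],"twist":[0,0,0],"claw":0.1}]'
python3 - <<'E'
from h import *
p=env.read_camera("top");q=env.read_camera("scene")
r=lambda i,x,y,w,h:cv2.resize(i["frame"][y:y+h,x:x+w],(400,304),interpolation=cv2.INTER_CUBIC)
cv2.imwrite("pics/g.png",np.hstack([r(p,165,115,105,80),r(q,360,210,105,80)]))
E
```

```text
t: 42.95
tcp_pos: [512.9, 316.6, 137.9]
tool_rot: [-180.0, -0.0, 155.8]
contact_force: [1.1, 0.1, 0.4]
gripper_width: 39.5
grasp_force: 0.0
t: 43.95
tcp_pos: [404.9, 365.5, 136.2]
tool_rot: [-180.0, -0.0, 155.7]
contact_force: [0.3, 0.4, 0.5]
gripper_width: 39.8
grasp_force: 0.0
```

View pics/g.png

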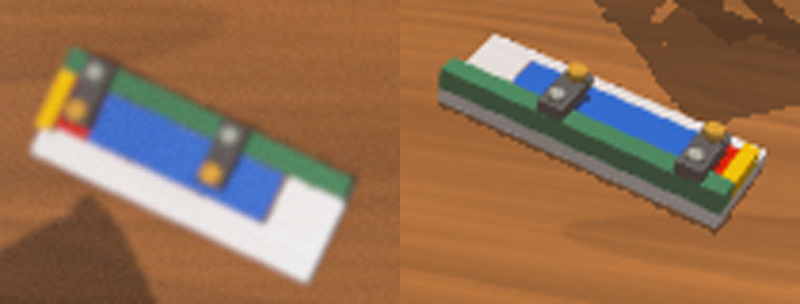

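The bar lies film up under both arms. It is flush with the fence from end to end, and the red end touches the yellow stop at left crop (65,120), with no plate showing between them. I'm handing it in.

```bash
python3 -c "
from rig import env
print(env.job_done())"
```

```text
the job is handed in; nothing more can be done
None
```

The busbar was laid film side up on the bench and released, then loaded in the drill jig film side up; contact forces and the last pictures show it home against the fence and end stop, and I handed the job in at about 44 s (no verdict came back).

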